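# Bed a mirror onto its foam with a pressing block

## Robot

A 7-joint arm with a two-finger parallel gripper is mounted at the origin on the work surface. World frame = base frame: x ahead of the robot, y to its left, z up, the work surface at z = 0. Lengths are in m, angles in rad, forces in N, time in s.
With the tool pointing down it reaches from about 0.425 to 0.875 m from the base axis. Payload 9.9 kg.
Tool frame: the origin (TCP) lies at the very end of the fingers, on their centre line; the grasp point (between the pads) lies 19 mm behind it (manip.grip_depth is the distance from the TCP to the grasp point, in m); z points along the fingers, y is the line along which they close (so a half turn about z gives the same grasp; the last joint's range is limited). The gripper opens to 85 mm and grips with 20 to 120 N. Pads are 22 mm wide; open, the fingers measure 114 mm over their backs; the gripper's body (76 mm by 85 mm) begins 54 mm behind the grasp point. The pads swing forward as they close: fully open they stand 13 mm farther back than shut.
Start: joints at [-1.264, 0.576, 0.025, 1.437, -0.015, 1.129, -0.057], TCP at [0.257, 0.624, 0.231] pointing down, gripper open.
Joint ranges: [-2.76, 2.76], [-0.34, 2.15], [-1.52, 1.57], [0.19, 2.46], [-1.09, 4.23], [0.17, 1.99], [-2.82, 2.82]. Speed limits (rad/s): [2.22, 2.22, 3.01, 3.01, 3.14, 3.14, 3.14].

## Interface

Orientations are given as [roll, pitch, yaw] about the fixed x, y, z axes, in that order (R = Rz(yaw) Ry(pitch) Rx(roll)).
In Python, from workcell import manip gives the robot as it stands.
- The arm moves only by the tool servo_tool, never from a script. Its argument "deltas" is a list of rows, each a list of 2 entries, a list of its own where there are three numbers: the shift along the tool's x, y, z in units of 50 mm (1.0 is 50 mm), then the turn about the tool's z in rad. In form: [[[x, y, z], turn], ...]. A call has 1 to 20 rows; each row is the pose to reach, as a shift and turn from the pose commanded when the call began, along the tool's axes at that moment; what a row does not reach only later rows make up. A row lasts 1/8 s, in which the tool goes at most 62.5 mm and 10.7 degrees, less where a joint would pass 70% of its speed; a pose out of reach is approached as far as the arm can. A call with a gripper value outside its range is refused whole. "fingers" is the finger opening in mm, from 0 to 85.4, set as the call begins (left out, the last holds). The fingers move at their own pace and stop on an object; "squeeze" is the grip in N (left out, the last holds). Time passes only in rows, so rows that repeat a pose let the fingers close. It gives the time, the measured TCP pose, the force, the opening and the grip force at its end, in the units of the state.
- manip.state(): the state, without advancing time (a new reading comes with each control period).
- manip.camera(name): name is "side" or "top"; returns a dict with "frame" (384x512x3 uint8, blue, green, red), "camera_matrix" (3x3 intrinsics, pixels), "dist_coeffs" ([k1, k2, p1, p2, k3] as OpenCV has them; the pictures are not rectified), "world_to_cam" (4x4, takes a point from world to camera coordinates). Camera axes: x right, y down, z forward; pixel columns grow to the right and rows downward; lengths in m; the calibration is good to about 2 mm. A picture is of the moment at which its call begins. There is no depth.
- manip.finish_job(): hands the job in; it is judged then, once.
Trained networks look in a picture, given as the dict that the camera call returned (one of the last four; its "shot" number tells which), for a name from the list of things; names that differ only in an ending like _2 or _b are one class to them, and where a whole thing is asked for, a point or a joint stands for the part that bears it (a point fixed in the world has none). Each returns a list of dicts, best first, with "p" (0 to 1); they miss things now and then, are a little off and sometimes report something else, mostly with a low value. They report only what shows in the picture. A call takes as long as a camera call. They do not tell look-alikes from the thing itself.
- manip.trace(picture, name): "pixels" (384x512 bool, what is visible of it).
- manip.mark_of(picture, name): "at" ([x, y, z] in m, in world coordinates, good to about 4 mm: a listed point, or the origin of a listed thing).
The state is a dict: "clock": time; "joint_positions": joint angles; "qd": joint speeds; "joint_torque": joint torques, N m; "ee_pos": TCP position; "orientation": TCP orientation; "ft_force": force on the tool from outside, world axes, zero at the start; "wrist_torque": the same for the moment, N m; "finger_gap": finger opening in m; "gripper_force": force on a finger pad.
Only numpy, scipy, OpenCV 4.12 (cv2) and the standard library are available. Lean on these libraries where they do the work, as an engineer would, in place of code of your own. Each camera call takes 0.05 s, during which the arm holds its last target. There are 200 camera calls.

## Task

Take the weaver's iron off the mirror and lay it flat in the plywood tray. Then pick up the felt-soled pressing block and bed the mirror onto its sticky foam: set the block down on the mirror close against the square end, press until the mirror sinks about 5 mm, and at that steady pressure sweep it in one stroke, without letting up, well into the rounded end; never push the mirror hard to the bottom of its foam. Finally lift the block off, stand it back in the middle of the cork mat, let go, and leave everything else on the table where it is.

Things in the scene. Friction and masses are not known exactly. Their poses are not given: they have to be found in the camera images.
- frame: Cane-rimmed mirror, fixed, 310 x 190 mm. Origin: underside, on the long axis. Glass spans x -130 mm (square end) to +130 mm (rounded end: half circle of radius 70 mm about x = +60 mm), y -70 to +70 mm; its unpressed face is at z 28 mm. Outside it, from x -135 mm, |y| 75 mm and radius 75 mm, runs the rim, top at z 36 mm.
- mirror (a joint): How far the mirror is pressed down into its springy foam, m: 0 = unpressed, 0.010 = foam bottomed out. It sinks level as a whole, wherever pressed. It starts to sink at a push of about 2.5 N, then 1.5 N per mm (5 mm at about 10 N); it springs back up when released.
- iron_handle (a point): Weaver's iron, lying flat, loose on the mirror, 0.16 kg, 190 mm long: dark wooden handle 110 x 26 x 20 mm, flat steel blade 80 x 22 x 5 mm. This point is in the handle, half-way up (10 mm above the underside), near the balance point. x runs along the tool to the blade tip (115 mm ahead); the handle ends 75 mm behind; mid-length is 20 mm ahead.
- tray: Open plywood tray, fixed, 240 mm (x) by 140 mm (y), 25 mm high, walls and floor 5 mm thick. Origin: centre of its underside. It lies on the one side or the other of the mirror frame.
- presser_grip (a point): Pressing block, loose, standing on the cork mat, 0.3 kg: flat sole 64 (x) by 84 (y) by 18 mm, felt underneath, and on it an upright wooden grip rib 24 (x) by 80 mm (y), its top 62 mm above the sole's underside. This point is in the middle of the rib, 42 mm above the sole's underside. It fits the glass with its x along the frame's x.
- presser_sole (a point): Centre of the underside of the pressing block's felt sole, 42 mm under presser_grip, same axes.
- mat: Square cork mat, fixed, 150 x 150 x 6 mm; the pressing block stands on it. Origin: centre of its underside.
- sprayer: Spray bottle, 195 mm tall, 72 mm across; bystander. Origin at its foot.
- hoop: Coil of cane lying flat, 125 mm across, 25 mm high; bystander. Origin at its centre, underside.
- sander: Plain cork sanding block without a grip, 110 x 65 x 40 mm; bystander. Origin at the centre of its underside.
- cup: White cup of sticks, 76 mm across, up to 175 mm tall with the sticks; bystander. Origin at its foot.
Not all that is in view belongs to the job. What is shaped like the part that bears iron_handle but orange or turquoise is not meant.

How it is judged:
On the way, in this order (a step that is already met when the one before it is completed fails the run):
1. the iron lies flat in the tray, released (x of iron_handle in the frame of tray between -0.06 and 0.06 m and y of iron_handle in the frame of tray between -0.055 and 0.055 m and z of iron_handle in the frame of tray between 0.005 and 0.024 m and angle between iron_handle's own z axis and vertical below 0.15 rad and contact force between the fingers and iron below 0.1 N and linear speed of iron below 0.03 m/s), for 0.2 s.
2. the block presses the mirror 2 to 8 mm down at the square end (sole centre within 65 mm of the glass's square edge) (x of presser_sole in the frame of frame below -0.065 m and value of joint mirror between 0.002 and 0.008 m and contact force between presser and mirror above 2 N), for 0.1 s.
3. still pressing, the block passes the middle (x of presser_sole in the frame of frame between -0.03 and 0.03 m and value of joint mirror between 0.002 and 0.008 m and contact force between presser and mirror above 2 N), for 0.05 s.
4. still pressing, the block reaches the rounded end (sole centre more than 45 mm past the frame's origin) (x of presser_sole in the frame of frame above 0.045 m and value of joint mirror between 0.002 and 0.008 m and contact force between presser and mirror above 2 N), for 0.05 s.
At the end, for the whole second after the job is handed in: The iron lies flat and still in the tray; the pressing block stands upright, released and still on the cork mat, its centre within 40 mm of the mat's centre; nothing presses on the mirror (under 1 mm) (all of step 1 and horizontal distance between presser_sole and mat below 0.04 m and z of presser_sole in the frame of mat between 0.002 and 0.012 m and angle between presser_sole's own z axis and vertical below 0.1 rad and contact force between the fingers and presser below 0.1 N and linear speed of presser below 0.03 m/s and value of joint mirror below 0.001 m); the robot touches nothing.
It fails at once if the mirror is pressed hard, over 9 mm, to the bottom of its foam (value of joint mirror above 0.009 m).
It fails at once if the pressure lets up mid-stroke: the block is down on the middle part of the glass (sole centre -50 to +35 mm along the frame) with the mirror pressed less than 1 mm (x of presser_sole in the frame of frame between -0.05 and 0.035 m and y of presser_sole in the frame of frame between -0.04 and 0.04 m and z of presser_sole in the frame of frame below 0.032 m and value of joint mirror below 0.001 m).
It fails at once if the sprayer, hoop, sander, or cup is moved more than 25 mm (distance of any of sprayer, hoop, sander, cup from where it was at the start of the episode above 0.025 m).
It also fails if it takes over 72 s, if anything falls off the work surface, if the arm or the gripper's body presses on something with over 40 N, if the wrist force passes 120 N, or if a joint passes its speed limit or range.

## Working session

There is one attempt and no reset: what is moved stays moved. The work goes in short steps, Python scripts to look and compute and a tool call to move; the robot and the scene stay as the last step left them, time stands still between calls to the robot, and variables do not carry over. Pictures are saved under pics/ and viewed, at most 10 in all, crops included, and the job is handed in when it is done.

Besides the shell and the picture viewer there is one more tool, called as name([rows], argument=value, ...), one row to a line, values as JSON. servo_tool: Moves the arm, as the interface text tells. Its arguments: {"type":"object","properties":{"deltas":{"type":"array","items":{"type":"array"}},"fingers":{"type":"number"},"squeeze":{"type":"number"}},"required":["deltas"]}

```bash
mkdir -p pics
cat > h.py <<'E'
from workcell import manip
import numpy as np, cv2
def proj(c,P):
    P=np.atleast_2d(np.array(P,float)); W=np.array(c["world_to_cam"])
    return cv2.projectPoints(P,cv2.Rodrigues(W[:3,:3])[0],W[:3,3],np.array(c["camera_matrix"]),np.array(c["dist_coeffs"]))[0][:,0]
def back(c,uv,z):
    W=np.array(c["world_to_cam"]);R=W[:3,:3];t=W[:3,3]
    uv=np.array(uv,float).reshape(-1,1,2)
    n=cv2.undistortPoints(uv,np.array(c["camera_matrix"]),np.array(c["dist_coeffs"]))[:,0]
    d=np.c_[n,np.ones(len(n))]@R; o=-R.T@t
    return o+d*((z-o[2])/d[:,2])[:,None]
def axis(c,m,z):
    ys,xs=np.nonzero(m); P=back(c,np.c_[xs,ys],z)[:,:2].astype(np.float32)
    r=cv2.minAreaRect(P); return r
E
python3 - <<'E'
from h import *
s=manip.state();print(s["ee_pos"],s["orientation"],s["ft_force"],s["clock"])
ims=[]
for n in("top","side"):
    c=manip.camera(n);ims.append(c["frame"].copy())
    for k in["frame","iron_handle","tray","presser_grip","presser_sole","mat","sprayer","hoop","sander","cup"]:
        r=manip.mark_of(c,k)
        print(n,k,[(np.round(d["at"],3).tolist(),round(d["p"],2),proj(c,d["at"])[0].astype(int).tolist()) for d in r[:3]])
cv2.imwrite("pics/a.png",ims[0]);cv2.imwrite("pics/b.png",ims[1])
E
```

```text
[0.25694813 0.62367422 0.23043356] [-3.13988768e+00  9.35523086e-05  2.75082097e+00] [-0.97390915 -0.42800568  0.4045894 ] 0.0
top frame [([0.55, 0.008, -0.001], 0.66, [262, 167])]
top iron_handle [([0.198, -0.365, 0.007], 0.91, [373, 276]), ([0.566, -0.008, 0.035], 0.56, [268, 161])]
top tray [([0.509, -0.337, 0.001], 0.61, [365, 182])]
top presser_grip [([0.516, 0.343, 0.047], 0.73, [159, 173])]
top presser_sole [([0.522, 0.346, 0.01], 0.8, [161, 173])]
top mat [([0.776, 0.13, 0.0], 0.35, [228, 100])]
top sprayer [([0.773, 0.131, -0.002], 0.77, [228, 101])]
top hoop [([0.782, -0.063, -0.0], 0.74, [285, 100])]
top sander [([0.736, -0.263, 0.001], 0.86, [344, 115])]
top cup [([0.722, 0.274, 0.001], 0.77, [185, 115])]
side frame [([0.549, 0.005, 0.002], 0.78, [242, 201])]
side iron_handle [([0.2, -0.361, 0.006], 0.79, [359, 134]), ([0.565, -0.004, 0.041], 0.72, [236, 188]), ([0.244, 0.359, 0.013], 0.61, [358, 338])]
side tray [([0.508, -0.336, 0.001], 0.76, [270, 131])]
side presser_grip [([0.517, 0.344, 0.047], 0.56, [228, 306])]
side presser_sole [([0.515, 0.345, 0.007], 0.73, [230, 315])]
side mat []
side sprayer [([0.772, 0.129, -0.002], 0.74, [151, 226])]
side hoop [([0.784, -0.068, 0.003], 0.97, [169, 175])]
side sander [([0.738, -0.26, -0.002], 0.94, [200, 139])]
side cup []
```

View pics/a.png

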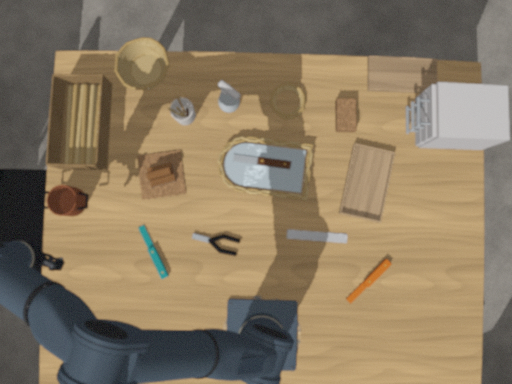

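View pics/b.png

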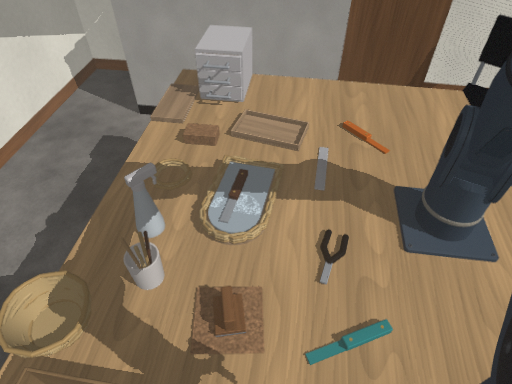

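Top view: the dark iron is on the mirror at (268,161), blade to the left. The rounded end is also to the left at (228,165) and the square end is at (305,168). The tray is at (367,180), and the block is on the mat at (161,173). Iron candidates are dark (268,161), orange (370,280) and turquoise (153,252), plus the bare steel strip at (318,237) and the pliers at (217,242). I choose the dark one on the mirror.

Run:
```python
from h import *
c=manip.camera("top"); s=manip.camera("side")
f=c["frame"]
cr=f[125:215,125:405]; cv2.imwrite("pics/c.png",cv2.resize(cr,None,fx=2.85,fy=2.85,interpolation=cv2.INTER_CUBIC))
for cam,cn in((c,"top"),(s,"side")):
  for k,z in(("frame",.03),("iron_handle",.038),("tray",.025),("presser_grip",.06),("mat",.006)):
    for d in manip.trace(cam,k)[:3]:
        m=d["pixels"]; ys,xs=np.nonzero(m)
        print(cn,k,round(d["p"],2),m.sum(),xs.min(),xs.max(),ys.min(),ys.max(),np.round(np.hstack([np.array(v).ravel() for v in axis(cam,m,z)]),3), 'mean',np.round(back(cam,[[xs.mean(),ys.mean()]],z)[0],3))
# glass (bluish grey) in top
for cam,cn,bx in((c,"top",(215,315,135,200)),(s,"side",(195,285,150,245))):
  F=cam["frame"].astype(int); m=np.zeros(F.shape[:2],bool); x0,x1,y0,y1=bx
  S=F[y0:y1,x0:x1]; m[y0:y1,x0:x1]=(S[...,0]>S[...,2]-5)&(S.sum(2)>240)
  n,l,st,_=cv2.connectedComponentsWithStats(m.astype(np.uint8)); i=1+st[1:,4].argmax()
  print("glass",cn,st[i],axis(cam,l==i,.028))
```

```text
top frame 0.55 4344 218 312 137 199 [5.52e-01 4.00e-03 3.06e-01 1.88e-01 8.46e+01] mean [ 0.548 -0.006  0.03 ]
top iron_handle 0.94 472 347 391 258 302 [ 1.880e-01 -3.440e-01  3.000e-02  1.890e-01  4.554e+01] mean [ 0.193 -0.349  0.038]
top iron_handle 0.91 474 233 290 155 168 [5.690e-01 1.300e-02 1.890e-01 3.200e-02 8.204e+01] mean [0.567 0.008 0.038]
top iron_handle 0.82 454 139 168 226 278 [ 0.262  0.36   0.185  0.031 28.745] mean [0.257 0.355 0.038]
top tray 0.58 3170 339 394 143 222 [ 0.509 -0.337  0.148  0.244 77.801] mean [ 0.507 -0.336  0.025]
top tray 0.28 489 218 240 81 111 [7.8500e-01 1.2800e-01 7.3000e-02 1.0200e-01 8.8176e+01] mean [0.78  0.13  0.025]
top presser_grip 0.97 543 146 174 163 187 [ 0.509  0.339  0.07   0.091 17.383] mean [0.511 0.339 0.06 ]
top mat 0.75 1484 138 185 150 199 [0.519 0.349 0.152 0.154 9.808] mean [0.518 0.348 0.006]
side frame 0.93 5019 199 283 155 244 [5.5400e-01 1.3000e-02 3.2800e-01 1.9300e-01 8.5066e+01] mean [0.549 0.027 0.03 ]
side frame 0.48 1251 213 245 286 335 [ 0.521  0.343  0.062  0.111 16.351] mean [0.518 0.35  0.03 ]
side iron_hand
[... 406 characters left out ...]
6 -0.315  0.025]
side presser_grip 0.88 1299 212 244 286 336 [ 0.516  0.357  0.061  0.105 16.609] mean [0.514 0.364 0.06 ]
side mat 0.62 693 183 218 123 144 [ 0.744 -0.285  0.127  0.115  3.906] mean [ 0.744 -0.282  0.006]
side mat 0.61 3186 191 263 287 353 [0.519 0.35  0.149 0.149 8.914] mean [0.518 0.364 0.006]
side mat 0.55 2051 231 307 109 150 [ 0.514 -0.35   0.177  0.251 78.78 ] mean [ 0.511 -0.343  0.006]
glass top [ 224  143   82   49 2919] ((0.5514764785766602, 0.006844118237495422), (0.25998634099960327, 0.143759086728096), 84.04928588867188)
glass side [ 208  162   66   71 2928] ((0.5528845191001892, 0.007914811372756958), (0.2609337568283081, 0.14207500219345093), 84.2740478515625)
```

View pics/c.png

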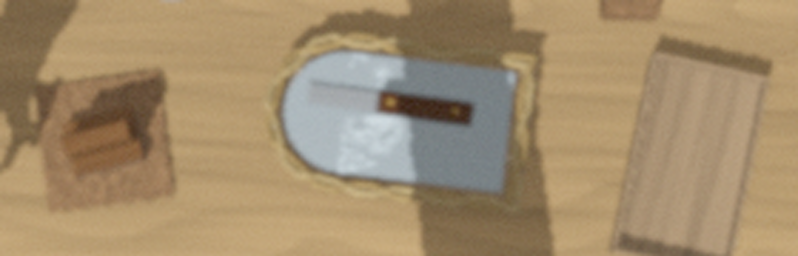

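The crop confirms the choice: a dark handle at crop (425,108) and a steel blade to (312,92), lying on the glass. The sizes agree with the description: glass 260x142, tray 244x148, iron 189 long and mat 152.

Poses I'll use:

| Thing | Position (x, y) | Yaw |
|---|---|---|
| frame | (.551, .007) | 84.3° |
| iron | (.566, -.006) | 82.2° |
| tray | (.508, -.337) | -11.7° |
| mat | (.518, .349) | – |
| block | (.516, .344) | 17° |

```bash
cat >> h.py <<'E'
def go(*targets):
    s=manip.state(); p=np.array(s["ee_pos"]); y=s["orientation"][2]
    R=np.array([[np.cos(y),np.sin(y),0],[np.sin(y),-np.cos(y),0],[0,0,-1]])
    print("at",p.round(4),"yaw",round(np.degrees(y),2),"F",np.round(s["ft_force"],1),"gap",s["finger_gap"],"t",s["clock"])
    for T in targets:
        d=R.T@(np.array(T[:3])-p)/.05
        t=-(np.radians(T[3])-y); t=(t+np.pi)%(2*np.pi)-np.pi
        print(T,"->",d.round(3).tolist(),round(t,3))
E
python3 -c "
from h import *
go((.566,-.006,.2,82.2),(.566,-.006,.1,82.2))"
```

```text
at [0.2571 0.6241 0.2313] yaw 157.61 F [-0.7 -0.5  1. ] gap 0.08558016466884237 t 1.7
(0.566, -0.006, 0.2, 82.2) -> [-10.512, -9.298, 0.626] 1.316
(0.566, -0.006, 0.1, 82.2) -> [-10.512, -9.298, 2.626] 1.316
```

servo_tool([
  [[-1,-0.9,0.1],0.1],
  [[-2,-1.8,0.3],0.25],
  [[-10.51,-9.3,0.63],1.316],
  [[-10.51,-9.3,0.63],1.316],
  [[-10.51,-9.3,0.63],1.316],
  [[-10.51,-9.3,0.63],1.316],
  [[-10.51,-9.3,0.63],1.316],
  [[-10.51,-9.3,0.63],1.316],
  [[-10.51,-9.3,0.63],1.316],
  [[-10.51,-9.3,0.63],1.316],
  [[-10.51,-9.3,0.63],1.316],
  [[-10.51,-9.3,0.63],1.316],
  [[-10.51,-9.3,0.63],1.316],
  [[-10.51,-9.3,2.2],1.316],
  [[-10.51,-9.3,2.6],1.316],
  [[-10.51,-9.3,2.6],1.316],
  [[-10.51,-9.3,2.6],1.316],
  [[-10.51,-9.3,2.6],1.316],
], fingers=60)

```text
clock: 3.95
ee_pos: [0.5669, -0.0055, 0.1031]
orientation: [3.139, -0.001, 1.436]
ft_force: [0.7, 0.6, -0.4]
finger_gap: 0.06
gripper_force: 0.0
```

```bash
python3 -c "
from h import *
c=manip.camera('side');cv2.imwrite('pics/d.png',cv2.resize(c['frame'][100:260,170:300],None,fx=4,fy=3.7))
print([ (d['at'],d['p']) for d in manip.mark_of(c,'iron_handle')])
go((.566,-.006,.045,82.2),(.566,-.006,.032,82.2))"
```

```text
[([0.2004, -0.3618, 0.011], 0.95), ([0.247, 0.3597, 0.0149], 0.94), ([0.5645, -0.0062, 0.0418], 0.57)]
at [ 0.5666 -0.0057  0.1027] yaw 82.23 F [-0.4 -0.3 -0.6] gap 0.060483035952116175 t 4.05
(0.566, -0.006, 0.045, 82.2) -> [-0.007, -0.011, 1.153] 0.0
(0.566, -0.006, 0.032, 82.2) -> [-0.007, -0.011, 1.413] 0.0
```

View pics/d.png

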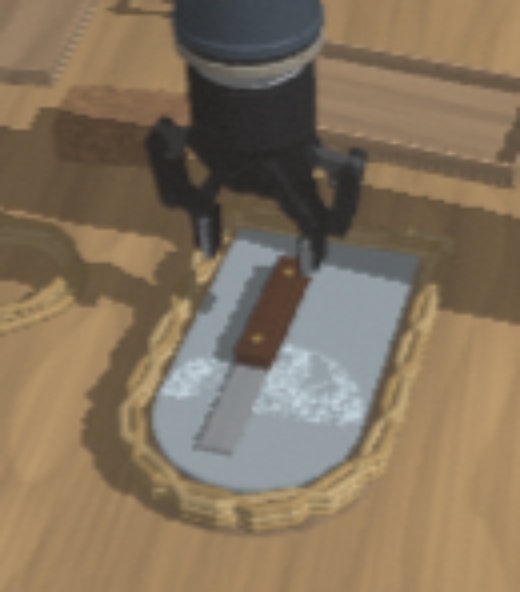

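The crop shows the fingers at (207,240) and (312,250) straddling the dark handle at (270,310). I'll lower onto it and close.

servo_tool([
  [[0,0,0.6],0],
  [[0,0,1.1],0],
  [[0,0,1.3],0],
  [[0,0,1.4],0],
  [[0,0,1.4],0],
  [[0,0,1.4],0],
])

```text
clock: 4.8
ee_pos: [0.5664, -0.006, 0.0321]
orientation: [3.14, -0.0, 1.435]
ft_force: [-0.3, 1.0, 0.3]
finger_gap: 0.0601
gripper_force: 0.0
```

servo_tool([
  [[0,0,0],0],
  [[0,0,0],0],
  [[0,0,0],0],
  [[0,0,0],0],
  [[0,0,0],0],
  [[0,0,0],0],
], fingers=5, squeeze=40)

```text
clock: 5.55
ee_pos: [0.566, -0.006, 0.0313]
orientation: [3.141, -0.0, 1.435]
ft_force: [0.4, -0.1, 1.2]
finger_gap: 0.025
gripper_force: 44.2
```

```bash
python3 -c "
from h import *
go()"
```

```text
at [ 0.566  -0.006   0.0313] yaw 82.21 F [ 0.4 -0.1  1.2] gap 0.02499517736246926 t 5.55
```

servo_tool([
  [[0,0,-0.4],0],
  [[0,0,-1],0],
  [[0,0,-2],0],
  [[0,0,-2],0],
  [[0,0,-2],0],
])

```text
clock: 6.18
ee_pos: [0.5653, -0.0057, 0.1307]
orientation: [-3.141, -0.0, 1.435]
ft_force: [0.4, 1.3, -2.1]
finger_gap: 0.0251
gripper_force: 43.9
```

```bash
python3 -c "
from h import *
go((.488,-.333,.13,-11.7),(.488,-.333,.06,-11.7))"
```

```text
at [ 0.5653 -0.0057  0.1307] yaw 82.23 F [ 0.4  1.3 -2.1] gap 0.02510353041366501 t 6.175
(0.488, -0.333, 0.13, -11.7) -> [-6.694, -0.647, 0.014] 1.639
(0.488, -0.333, 0.06, -11.7) -> [-6.694, -0.647, 1.414] 1.639
```

servo_tool([
  [[-0.5,0,0],0.1],
  [[-1.3,-0.1,0],0.27],
  [[-2.1,-0.2,0],0.45],
  [[-2.9,-0.3,0],0.63],
  [[-3.7,-0.4,0],0.81],
  [[-4.5,-0.45,0],1.0],
  [[-5.3,-0.5,0],1.18],
  [[-6,-0.6,0],1.36],
  [[-6.5,-0.65,0],1.54],
  [[-6.69,-0.65,0],1.639],
  [[-6.69,-0.65,0.4],1.639],
  [[-6.69,-0.65,1],1.639],
  [[-6.69,-0.65,1.4],1.639],
  [[-6.69,-0.65,1.4],1.639],
  [[-6.69,-0.65,1.4],1.639],
  [[-6.69,-0.65,1.4],1.639],
])

```text
clock: 8.18
ee_pos: [0.4887, -0.3335, 0.0622]
orientation: [3.141, -0.001, -0.204]
ft_force: [-0.3, -0.0, -2.1]
finger_gap: 0.0246
gripper_force: 43.8
```

```bash
python3 -c "
from h import *
c=manip.camera('side');cv2.imwrite('pics/e.png',cv2.resize(c['frame'][60:180,200:340],None,fx=5,fy=5))
go((.488,-.333,.01,-11.7))"
```

```text
at [ 0.4887 -0.3334  0.0622] yaw -11.7 F [-0.3  0.  -1.2] gap 0.0250443603805349 t 8.225
(0.488, -0.333, 0.01, -11.7) -> [-0.016, -0.004, 1.044] -0.0
```

View pics/e.png

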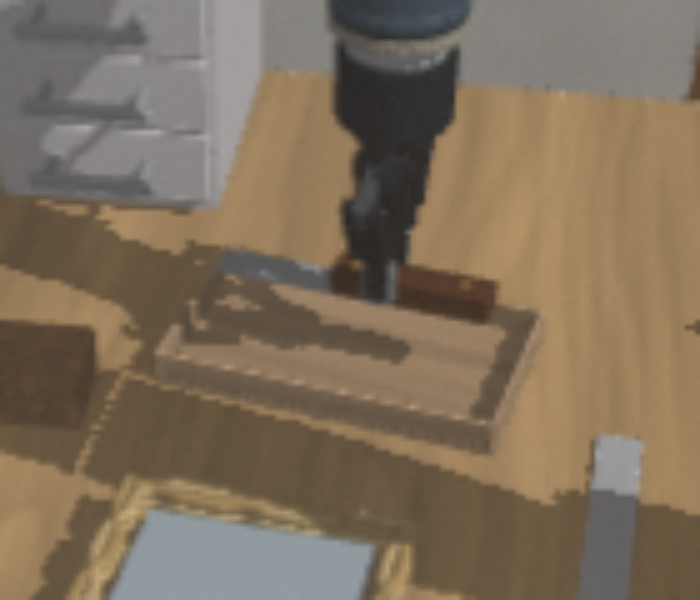

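The iron is held level over the tray: blade end at (225,265), handle end at (495,290), parallel to the tray's long side. I'll lower it and release.

servo_tool([
  [[0,0,0.4],0],
  [[0,0,0.8],0],
  [[0,0,0.95],0],
  [[0,0,1.03],0],
  [[0,0,1.06],0],
  [[0,0,1.06],0],
  [[0,0,1.06],0],
])

```text
clock: 9.1
ee_pos: [0.4879, -0.333, 0.0089]
orientation: [-3.141, 0.0, -0.205]
ft_force: [-3.5, 2.2, 5.6]
finger_gap: 0.0248
gripper_force: 44.8
```

servo_tool([
  [[0,0,0],0],
  [[0,0,0],0],
  [[0,0,0],0],
  [[0,0,-0.3],0],
  [[0,0,-1],0],
  [[0,0,-2],0],
  [[0,0,-3],0],
  [[0,0,-3],0],
], fingers=50)

```text
clock: 10.1
ee_pos: [0.4894, -0.3349, 0.1629]
orientation: [3.139, -0.006, -0.205]
ft_force: [0.1, 0.1, -1.2]
finger_gap: 0.0501
gripper_force: 0.0
```

```bash
python3 -c "
from h import *
c=manip.camera('side');cv2.imwrite('pics/f.png',cv2.resize(c['frame'][90:170,210:330],None,fx=5,fy=5))
print([ (d['at'],d['p']) for d in manip.mark_of(c,'iron_handle')])
go((.516,.344,.18,107),(.516,.344,.10,107))"
```

```text
[([0.4872, -0.3319, 0.0199], 0.94), ([0.2465, 0.3608, 0.0123], 0.78), ([0.1967, -0.3628, 0.0118], 0.62)]
at [ 0.4885 -0.3329  0.1591] yaw -11.69 F [ 0.7  0.  -0.7] gap 0.05029775269711941 t 10.2
(0.516, 0.344, 0.18, 107) -> [-2.204, -13.368, -0.417] -2.072
(0.516, 0.344, 0.1, 107) -> [-2.204, -13.368, 1.183] -2.072
```

View pics/f.png

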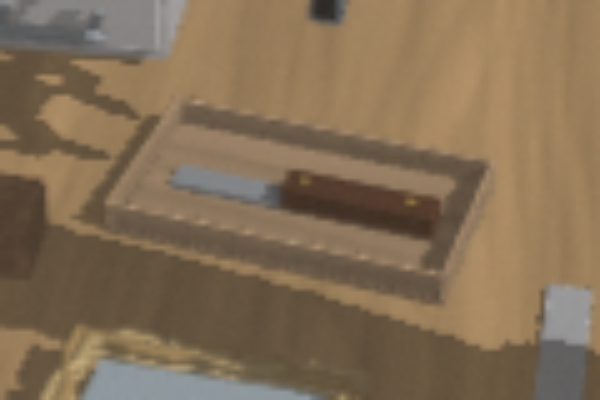

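The iron lies flat inside the tray (blade at (220,185), handle at (360,200)), and its mark is 20 mm behind the tray centre as planned. Next, the block.

servo_tool([
  [[-0.1,-0.5,-0.2],-0.1],
  [[-0.3,-1.5,-0.4],-0.25],
  [[-2.2,-13.37,-0.4],-2.072],
  [[-2.2,-13.37,-0.4],-2.072],
  [[-2.2,-13.37,-0.4],-2.072],
  [[-2.2,-13.37,-0.4],-2.072],
  [[-2.2,-13.37,-0.4],-2.072],
  [[-2.2,-13.37,-0.4],-2.072],
  [[-2.2,-13.37,-0.4],-2.072],
  [[-2.2,-13.37,-0.4],-2.072],
  [[-2.2,-13.37,-0.4],-2.072],
  [[-2.2,-13.37,-0.4],-2.072],
  [[-2.2,-13.37,-0.4],-2.072],
  [[-2.2,-13.37,-0.4],-2.072],
  [[-2.2,-13.37,0],-2.072],
  [[-2.2,-13.37,0.8],-2.072],
  [[-2.2,-13.37,1.1],-2.072],
  [[-2.2,-13.37,1.1],-2.072],
  [[-2.2,-13.37,1.1],-2.072],
], fingers=70)

```text
clock: 12.58
ee_pos: [0.517, 0.3438, 0.1045]
orientation: [3.14, -0.0, 1.867]
ft_force: [-0.9, 0.5, -0.1]
finger_gap: 0.0704
gripper_force: 0.0
```

```bash
python3 -c "
from h import *
c=manip.camera('side');cv2.imwrite('pics/g.png',cv2.resize(c['frame'][210:370,160:300],None,fx=4,fy=3.7))
print([ (d['at'],d['p']) for d in manip.mark_of(c,'presser_grip')])
t=manip.camera('top');print([ (d['at'],d['p']) for d in manip.mark_of(t,'presser_grip')])
go((.516,.344,.04,107))"
```

```text
[([0.5189, 0.3419, 0.0469], 0.87)]
[([0.516, 0.3462, 0.0462], 0.54)]
at [0.5165 0.3441 0.1043] yaw 107.01 F [-0.4  0.8  0.1] gap 0.07012242031560782 t 12.775
(0.516, 0.344, 0.04, 107) -> [0.0, -0.011, 1.285] 0.0
```

View pics/g.png

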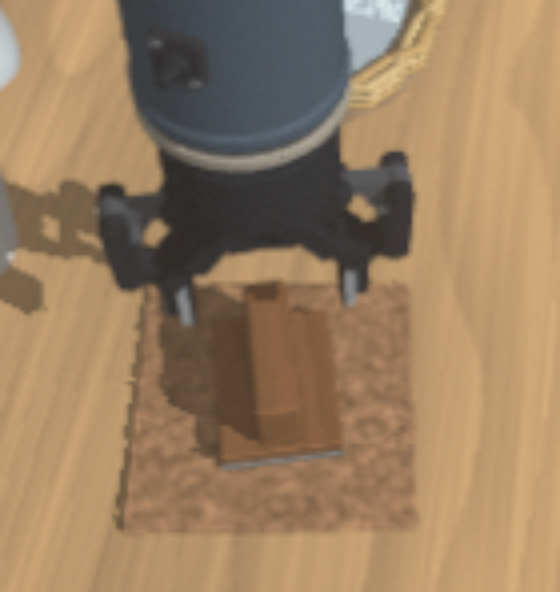

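The fingers, at (185,305) and (350,290), straddle the rib at (270,370), with the rib perpendicular to the closing line. Lowering to grip.

servo_tool([
  [[0,0,0.5],0],
  [[0,0,1],0],
  [[0,0,1.3],0],
  [[0,0,1.44],0],
  [[0,0,1.44],0],
  [[0,0,1.44],0],
])

```text
clock: 13.52
ee_pos: [0.5167, 0.3441, 0.0321]
orientation: [3.14, -0.0, 1.868]
ft_force: [0.4, 0.3, 0.3]
finger_gap: 0.0703
gripper_force: 0.0
```

servo_tool([
  [[0,0,0],0],
  [[0,0,0],0],
  [[0,0,0],0],
  [[0,0,0],0],
  [[0,0,0],0],
  [[0,0,0],0],
  [[0,0,0],0],
], fingers=5, squeeze=80)

```text
clock: 14.4
ee_pos: [0.5169, 0.3443, 0.032]
orientation: [3.14, -0.0, 1.868]
ft_force: [1.5, 1.2, 6.0]
finger_gap: 0.0232
gripper_force: 79.4
```

```bash
python3 -c "
from h import *
go()"
```

```text
at [0.5169 0.3443 0.032 ] yaw 107.01 F [1.5 1.2 6. ] gap 0.023249965974536522 t 14.4
```

servo_tool([
  [[0,0,-0.3],0],
  [[0,0,-0.8],0],
  [[0,0,-1.6],0],
  [[0,0,-2.4],0],
  [[0,0,-2.4],0],
  [[0,0,-2.4],0],
  [[0,0,-2.4],0],
])

```text
clock: 15.28
ee_pos: [0.5152, 0.3434, 0.1499]
orientation: [-3.139, 0.001, 1.868]
ft_force: [0.3, 0.2, -3.9]
finger_gap: 0.0234
gripper_force: 79.2
```

```bash
python3 -c "
from h import *
go((.5421,-.0826,.15,174.3),(.5421,-.0826,.085,174.3))
s=manip.state();print(s['wrist_torque'])"
```

```text
at [0.5152 0.3434 0.1499] yaw 107.03 F [ 0.3  0.2 -3.9] gap 0.023427775198944924 t 15.275
(0.5421, -0.0826, 0.15, 174.3) -> [-8.305, -1.98, -0.003] -1.174
(0.5421, -0.0826, 0.085, 174.3) -> [-8.305, -1.98, 1.297] -1.174
[-0.02141377  0.05317653 -0.01203861]
```

servo_tool([
  [[-0.4,-0.1,0],-0.05],
  [[-1,-0.25,0],-0.15],
  [[-1.9,-0.45,0],-0.28],
  [[-2.8,-0.65,0],-0.42],
  [[-3.7,-0.85,0],-0.55],
  [[-4.6,-1.1,0],-0.69],
  [[-5.5,-1.3,0],-0.82],
  [[-6.4,-1.5,0],-0.95],
  [[-7.3,-1.75,0],-1.05],
  [[-8,-1.9,0],-1.13],
  [[-8.3,-1.98,0.2],-1.174],
  [[-8.3,-1.98,0.7],-1.174],
  [[-8.3,-1.98,1.2],-1.174],
  [[-8.3,-1.98,1.3],-1.174],
  [[-8.3,-1.98,1.3],-1.174],
  [[-8.3,-1.98,1.3],-1.174],
])

```text
clock: 17.27
ee_pos: [0.5435, -0.0819, 0.087]
orientation: [-3.142, 0.001, 3.042]
ft_force: [0.1, -0.6, -3.4]
finger_gap: 0.0232
gripper_force: 78.9
```

```bash
python3 -c "
from h import *
ims=[]
for n,b in(('side',(120,270,180,300)),('top',(120,220,210,330))):
    c=manip.camera(n);ims.append(cv2.resize(c['frame'][b[0]:b[1],b[2]:b[3]],(390,490 if n=='side' else 325)))
    print([ (d['at'],d['p']) for k in('presser_grip','presser_sole') for d in manip.mark_of(c,k)])
ims[1]=cv2.copyMakeBorder(ims[1],0,165,0,0,cv2.BORDER_CONSTANT)
cv2.imwrite('pics/i.png',np.hstack(ims))
go((.5421,-.0826,.06,174.3),(.5421,-.0826,.054,174.3))"
```

```text
[([0.5407, -0.084, 0.1024], 0.65), ([0.539, -0.0832, 0.0612], 0.62)]
[]
at [ 0.5431 -0.0819  0.0867] yaw 174.29 F [ 0.1 -0.4 -3.2] gap 0.022941409162448332 t 17.575
(0.5421, -0.0826, 0.06, 174.3) -> [0.018, -0.016, 0.534] -0.0
(0.5421, -0.0826, 0.054, 174.3) -> [0.018, -0.016, 0.654] -0.0
```

View pics/i.png

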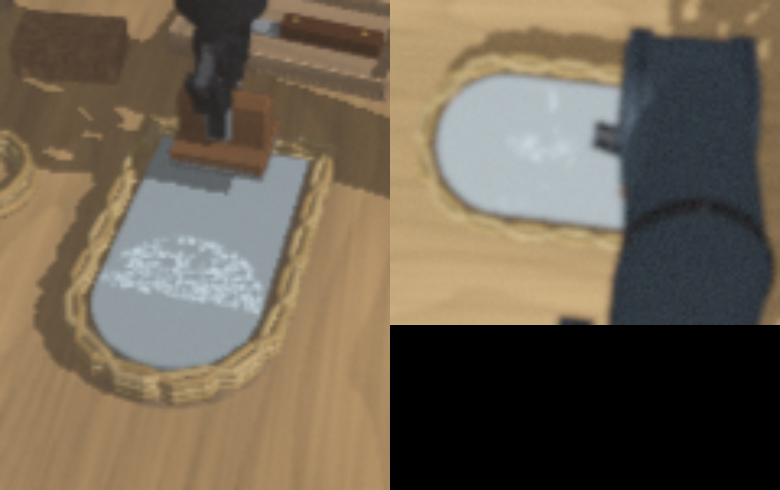

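The block is level over the glass at the square end, at (222,130) left panel, inside the rim. Its sole mark (.539,-.083,.061) agrees with TCP minus 26 mm. Now I descend to just above contact, then press using the force reading.

servo_tool([
  [[0,0,0.3],0],
  [[0,0,0.5],0],
  [[0,0,0.58],0],
  [[0,0,0.62],0],
  [[0,0,0.64],0],
  [[0,0,0.64],0],
  [[0,0,0.64],0],
])

```text
clock: 18.45
ee_pos: [0.5431, -0.0819, 0.0545]
orientation: [-3.142, 0.0, 3.042]
ft_force: [-0.2, 0.2, -3.8]
finger_gap: 0.0229
gripper_force: 78.9
```

servo_tool([
  [[0,0,0.02],0],
  [[0,0,0.04],0],
  [[0,0,0.06],0],
  [[0,0,0.06],0],
  [[0,0,0.06],0],
])

```text
clock: 19.08
ee_pos: [0.5431, -0.082, 0.0515]
orientation: [-3.142, 0.0, 3.042]
ft_force: [-0.3, -0.6, 1.9]
finger_gap: 0.0234
gripper_force: 79.8
```

servo_tool([
  [[0,0,0.02],0],
  [[0,0,0.04],0],
  [[0,0,0.055],0],
  [[0,0,0.055],0],
  [[0,0,0.055],0],
  [[0,0,0.055],0],
])

```text
clock: 19.82
ee_pos: [0.5432, -0.082, 0.0488]
orientation: [-3.142, 0.001, 3.042]
ft_force: [-1.7, -0.1, 5.6]
finger_gap: 0.0231
gripper_force: 80.4
```

```bash
python3 -c "
from h import *
import time
go((.5572,.0687,.0485,174.3))
s=manip.state();print(s['ft_force'],s['wrist_torque'])"
```

```text
at [ 0.5432 -0.082   0.0488] yaw 174.28 F [-1.7 -0.1  5.6] gap 0.023103962549875116 t 19.825
(0.5572, 0.0687, 0.0485, 174.3) -> [0.021, 3.026, 0.006] -0.0
[-1.68250697 -0.128122    5.61520277] [0.09731101 0.21196007 0.01722995]
```

Push is about 9 N (baseline -3.4), so roughly 4.5 mm. Now the sweep.

servo_tool([
  [[0,0.05,0],0],
  [[0,0.15,0],0],
  [[0,0.27,0],0],
  [[0,0.4,0],0],
  [[0,0.52,0],0],
  [[0,0.65,0],0],
  [[0,0.77,0],0],
  [[0,0.9,0],0],
])

```text
clock: 20.82
ee_pos: [0.5477, -0.0391, 0.0489]
orientation: [-3.139, 0.001, 3.04]
ft_force: [-1.5, -6.7, 7.2]
finger_gap: 0.0231
gripper_force: 80.3
```

servo_tool([
  [[0,0.13,0],0],
  [[0,0.26,0],0],
  [[0,0.39,0],0],
  [[0,0.52,0],0],
  [[0,0.65,0],0],
  [[0,0.78,0],0],
  [[0,0.91,0],0],
  [[0,1.04,0],0],
])

```text
clock: 21.82
ee_pos: [0.5528, 0.0126, 0.0488]
orientation: [-3.139, 0.001, 3.04]
ft_force: [-0.5, -6.5, 6.9]
finger_gap: 0.0233
gripper_force: 80.3
```

servo_tool([
  [[0,0.13,0],0],
  [[0,0.26,0],0],
  [[0,0.39,0],0],
  [[0,0.52,0],0],
  [[0,0.65,0],0],
  [[0,0.78,0],0],
  [[0,0.91,0],0],
  [[0,1.02,0],0],
  [[0,1.08,0],0],
  [[0,1.08,0],0],
  [[0,1.08,0],0],
])

```text
clock: 23.2
ee_pos: [0.5582, 0.0669, 0.0488]
orientation: [-3.14, 0.0, 3.041]
ft_force: [-1.6, -4.6, 6.2]
finger_gap: 0.0231
gripper_force: 80.4
```

```bash
python3 -c "
from h import *
go()
c=manip.camera('side');print([ (k,d['at'],d['p']) for k in('presser_grip','presser_sole') for d in manip.mark_of(c,k)])"
```

```text
at [0.5582 0.0669 0.0488] yaw 174.22 F [-1.6 -4.6  6.2] gap 0.023104714630617244 t 23.2
[('presser_grip', [0.5568, 0.0629, 0.0644], 0.78), ('presser_sole', [0.5547, 0.0664, 0.0208], 0.59), ('presser_sole', [0.4878, -0.3304, 0.0161], 0.22)]
```

The stroke is complete, with the sole about 60 mm past the origin. Lifting straight up.

servo_tool([
  [[0,0,-0.2],0],
  [[0,0,-0.6],0],
  [[0,0,-1.2],0],
  [[0,0,-2],0],
  [[0,0,-2],0],
  [[0,0,-2],0],
])

```text
clock: 24.1
ee_pos: [0.5572, 0.0686, 0.1478]
orientation: [-3.141, -0.001, 3.042]
ft_force: [-0.5, 0.4, -3.9]
finger_gap: 0.0234
gripper_force: 79.2
```

```bash
python3 -c "
from h import *
go((.517,.348,.149,107),(.517,.348,.06,107))"
```

```text
at [0.5572 0.0686 0.1478] yaw 174.31 F [-0.5  0.4 -3.9] gap 0.023383125595876967 t 24.1
(0.517, 0.348, 0.149, 107) -> [1.353, 5.48, -0.023] 1.175
(0.517, 0.348, 0.06, 107) -> [1.353, 5.48, 1.757] 1.175
```

servo_tool([
  [[0.1,0.4,0],0.08],
  [[0.25,1,0],0.2],
  [[0.4,1.7,0],0.36],
  [[0.6,2.5,0],0.53],
  [[0.8,3.3,0],0.7],
  [[1,4.1,0],0.87],
  [[1.2,4.9,0],1.03],
  [[1.35,5.4,0],1.15],
  [[1.35,5.48,0.2],1.175],
  [[1.35,5.48,0.8],1.175],
  [[1.35,5.48,1.4],1.175],
  [[1.35,5.48,1.75],1.175],
  [[1.35,5.48,1.75],1.175],
  [[1.35,5.48,1.75],1.175],
  [[1.35,5.48,1.75],1.175],
])

```text
clock: 25.98
ee_pos: [0.5188, 0.348, 0.0621]
orientation: [3.14, -0.001, 1.867]
ft_force: [-0.8, 0.2, -3.6]
finger_gap: 0.023
gripper_force: 79.0
```

```bash
python3 -c "
from h import *
go((.517,.348,.033,107))"
```

```text
at [0.5188 0.348  0.0621] yaw 106.96 F [-0.8  0.2 -3.6] gap 0.022962397738732036 t 25.975
(0.517, 0.348, 0.033, 107) -> [0.01, -0.034, 0.583] -0.001
```

servo_tool([
  [[0,0,0.25],0],
  [[0,0,0.45],0],
  [[0,0,0.53],0],
  [[0,0,0.57],0],
  [[0,0,0.59],0],
  [[0,0,0.59],0],
  [[0,0,0.59],0],
])

```text
clock: 26.85
ee_pos: [0.518, 0.3476, 0.032]
orientation: [-3.142, -0.0, 1.867]
ft_force: [-4.8, -1.9, 5.5]
finger_gap: 0.0232
gripper_force: 79.9
```

The block is standing on the mat. Releasing and rising.

servo_tool([
  [[0,0,0],0],
  [[0,0,0],0],
  [[0,0,0],0],
  [[0,0,0],0],
  [[0,0,-0.4],0],
  [[0,0,-1.2],0],
  [[0,0,-2.2],0],
  [[0,0,-3.2],0],
  [[0,0,-3.2],0],
  [[0,0,-3.2],0],
], fingers=70)

```text
clock: 28.1
ee_pos: [0.5177, 0.3477, 0.1911]
orientation: [-3.141, -0.0, 1.867]
ft_force: [0.2, 0.0, -0.8]
finger_gap: 0.0696
gripper_force: 0.0
```

```bash
python3 -c "
from h import *
c=manip.camera('side');cv2.imwrite('pics/z.png',c['frame'])
print([ (k,d['at'],d['p']) for k in('presser_grip','presser_sole','iron_handle','mat','sprayer','cup') for d in manip.mark_of(c,k)])
go()"
```

```text
[('presser_grip', [0.5178, 0.3473, 0.0471], 0.79), ('presser_sole', [0.5163, 0.3471, 0.0081], 0.67), ('iron_handle', [0.2449, 0.3599, 0.0144], 0.95), ('iron_handle', [0.1987, -0.3624, 0.0089], 0.88), ('iron_handle', [0.4885, -0.3308, 0.0176], 0.78), ('sprayer', [0.7699, 0.1306, -0.0011], 0.85), ('cup', [0.7262, 0.2761, -0.002], 0.7)]
at [0.5179 0.3475 0.1908] yaw 106.95 F [1.  0.2 0. ] gap 0.06995944992834015 t 28.45
```

View pics/z.png

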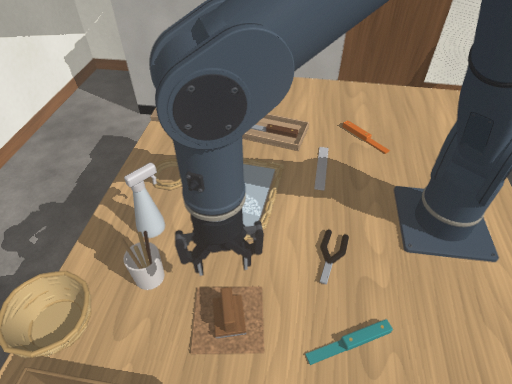

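The block stands upright in the middle of the mat (230,315), the iron is in the tray (280,130), and the bystanders are where they were. The gripper is clear.

```bash
python3 -c "
from workcell import manip
print(manip.finish_job())"
```

```text
the job is handed in; nothing more can be done
None
```

The job is handed in at about 28 s, with no verdict returned: the iron lies flat in the tray, the mirror was pressed about 5 mm (judged from force) in one stroke from the square end into the rounded end, and the block stands released in the middle of the mat.

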